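# Slide the plate out to the pointer and hold it down

## Task

A workmate is about to mark out the end of the aluminium plate that lies on the riser. Flip the cam lever fully over to its other stop to free the plate, slide the plate outward along its guides, kept flat on the riser, until its outer end is level with the needle tip of the pointer gauge, and finish still holding the plate there so that it lies level and does not tip over the edge; do not let go. Leave the other things on the bench undisturbed.

Things in the scene. Friction and masses are not known exactly. Their poses are not given: they have to be found in the camera images.
- stand: grey riser fixed to the bench, 280 long (x) by 100 wide (y), flat top 80 mm above the bench; origin at the centre of its underside. +x points outward, the way the plate slides; the top ends at x = +140 mm, then free air. Guide strips 6 mm high along both sides of the top leave the plate 2 mm play a side. The cam lever's pillar is on its -y side.
- plate: loose aluminium plate 300 (x) by 80 (y) by 10 mm, 0.35 to 0.7 kg, lying on the riser between the guides, x along the riser's x; origin at the centre of its underside. Its outer (+x) end overhangs 25 to 35 mm at the start. A 40 x 8 mm notch in its -y edge takes the cam. Centre of mass about 10 mm behind its centre: at the mark it tips outward unless its tail is held down.
- plate_end (a point): middle of the plate's outer end, on the top edge; 150 mm ahead of the plate's centre
- plate_grip (a point): centre of the top of the black square grip block on the plate's tail, 25 x 25 mm and 45 high above the plate's top face (top 135 mm above the bench), 115 mm behind the plate's centre; the plate slides with friction, a few N
- pointer_tip (a point): needle tip of the pointer gauge: a 147 mm steel post on a 56 mm square block, fixed to the bench beyond the riser's edge on its +y side. The brass needle, 8 mm thick, lies level along the riser's y, 96 mm above the bench; its tip is 15 to 20 mm beside the plate's path. The plate's outer end must come level with it along the riser's x (178 to 208 mm overhang). Site x is parallel to riser x.
- cam_lever (a joint): rad: 0 to 0.15 at the start = locked (cam in the plate's notch), 2.0 = other stop; plate free above 1.4. Grows counterclockwise seen from above. Stays where left; takes about 2.3 N at the knob. At 0 it points tailward and away from the plate (145 degrees clockwise from riser +x), swings through straight away from the plate, and at 2.0 points outward.
- cam_knob (a point): centre of the top of the lever's upright black round knob, 18 mm in diameter, 30 mm high above the flat steel lever, its top 128 mm above the bench; 65 mm from the pivot axis
- cam_pivot (a point): point on the lever's pivot axis at the height of the knob's top
- tin: bystander: upright labelled tin with a white lid, 60 mm in diameter, 110 high; origin at the centre of its underside
- spanner: bystander: open spanner lying flat on the bench, origin under its middle
- tray: bystander: blue open parts tray 110 x 160 x 35 high, origin at the centre of its underside
- socket: bystander: steel socket standing upright, 32 mm in diameter, 40 high; origin at the centre of its underside
There are look-alikes about, which are no part of the job. What is shaped like the part that bears pointer_tip but blue is not meant.

How it is judged:
By the outcome, as a careful person would: the job done as asked, in the order asked, and still so for the second after the job is handed in, while the arm keeps its last pose, push and grip.
It also fails if it takes over 54 s, if anything falls off the work surface, if the arm or the gripper's body presses on something with over 40 N, if the wrist force passes 120 N, or if a joint passes its speed limit or range.

## Robot

A 7-joint arm with a two-finger parallel gripper is mounted at the origin on the work surface. World frame = base frame: x ahead of the robot, y to its left, z up, the work surface at z = 0. Lengths are in m, angles in rad, forces in N, time in s.
With the tool pointing down it reaches from about 0.425 to 0.925 m from the base axis. Payload 6.8 kg.
Tool frame: the origin (TCP) lies midway between the tips of the shut fingers; the grasp point (between the pads) lies 19 mm behind it; z points along the fingers, y is the line along which they close (so a half turn about z gives the same grasp; the last joint's range is limited). The gripper opens to 85 mm and grips with 20 to 120 N. Pads are 22 mm wide; open, the fingers measure 114 mm over their backs; the gripper's body (76 mm by 85 mm) begins 54 mm behind the grasp point. The pads swing forward as they close: fully open they stand 13 mm farther back than shut.
Start: joints at [-0.108, 0.477, 0.022, 1.555, -0.011, 1.109, -0.083], TCP at [0.675, 0, 0.231] pointing down, gripper open.
Joint ranges: [-2.96, 2.96], [-0.34, 2.1], [-1.41, 1.46], [0.24, 2.44], [-1.37, 4.51], [0.17, 1.92], [-2.96, 2.96]. Speed limits (rad/s): [2.39, 2.39, 3.14, 3.14, 3.14, 3.14, 3.14].

## Interface

Orientations are given as a unit quaternion [w, x, y, z].
In Python, from station import bot, imaging gives the robot as it stands.
- The arm moves only by the tool move_arm, never from a script. Its argument "commands" is a list that holds one entry, the list of rows, each a list of 7 numbers: the shift along the tool's x, y, z in m, then the turn, a rotation vector about the tool's x, y, z in degrees, then the finger opening in m, from 0 to 0.0854. In form: [[[x, y, z, rx, ry, rz, grip], ...]]. A call has 1 to 20 rows; each row shifts and turns the commanded pose from where the row before left it, along the tool's axes as they then stand; what a row does not reach is not made up. A row lasts 1/8 s, in which the tool goes at most 62.5 mm and 10.7 degrees, less where a joint would pass 70% of its speed; a pose out of reach is approached as far as the arm can. A call is refused whole if a number of a shift passes 0.0625 or a number of a turn 10.7, either way. A call with a gripper value outside its range is refused whole. The fingers move at their own pace and stop on an object; "squeeze" is the grip in N (left out, the last holds). Time passes only in rows, so rows that do not move let the fingers close. It gives the time, the measured TCP pose, the force, the opening and the grip force at its end, in the units of the state.
- bot.get_obs(): the state, without advancing time (a new reading comes with each control period).
- imaging.read_camera(name): name is "scene" or "side" or "wrist"; returns the picture (420x560x3 uint8, red, green, blue); there is no depth.
- imaging.calibration(name): a dict with "intrinsics" (3x3 intrinsics, pixels), "k1" (the pictures are not rectified: a ray, as slopes to the right and down, at radius r is drawn at 1 + k1 r^2 times it, then the intrinsics apply), "extrinsics" (4x4, takes a point from camera to world coordinates); the wrist camera has in their place "mount" (4x4, takes a point from camera to tool coordinates, whose origin is the TCP and whose axes are the flange's). Camera axes: x right, y down, z forward; pixel columns grow to the right and rows downward; lengths in m; the calibration is good to about 2 mm. A picture is of the moment at which its call begins: read the wrist's pose just before it. calibration takes no time and is no camera call.
- bot.hand_in(): hands the job in; it is judged then, once.
The state is a dict: "t": time; "q": joint angles; "joint_vel": joint speeds; "joint_torque": joint torques, N m; "eef_pos": TCP position; "tool_rot": TCP orientation; "contact_force": force on the tool from outside, world axes, zero at the start; "torque": the same for the moment, N m; "gripper_width": opening from 0.0 (shut) to 1.0 (fully open); "grasp_force": force on a finger pad.
Only numpy, scipy, OpenCV 4.12 (cv2) and the standard library are available. Lean on these libraries where they do the work, as an engineer would, in place of code of your own. Each camera call takes 0.05 s, during which the arm holds its last target. There are 200 camera calls.

## Working session

There is one attempt and no reset: what is moved stays moved. The work goes in short steps, Python scripts to look and compute and a tool call to move; the robot and the scene stay as the last step left them, time stands still between calls to the robot, and variables do not carry over. Pictures are saved under pics/ and viewed, at most 10 in all, crops included, and the job is handed in when it is done.

Besides the shell and the picture viewer there is one more tool, called after "Emit:" as name(argument=value, ...) on one line, values as JSON. move_arm: Moves the arm, as the interface text tells. Its arguments: {"type":"object","properties":{"commands":{"type":"array","items":{"type":"array","items":{"type":"array","items":{"type":"number"}}}},"squeeze":{"type":"number"}},"required":["commands"]}

```bash
mkdir -p pics; ls; cat > h.py <<'E'
import numpy as np, cv2
from station import bot, imaging
from scipy.spatial.transform import Rotation as R
def cal(n,o=None):
    c=imaging.calibration(n); K=np.array(c["intrinsics"]);k1=c["k1"]
    if n=="wrist":
        q=o["tool_rot"];T=np.eye(4);T[:3,:3]=R.from_quat([q[1],q[2],q[3],q[0]]).as_matrix();T[:3,3]=o["eef_pos"]
        E=T@np.array(c["mount"])
    else:E=np.array(c["extrinsics"])
    return K,k1,E
def ray(C,u,v):
    K,k1,E=C; d=np.array([k1,0,0,0,0.])
    p=cv2.undistortPoints(np.array([[[u,v]]],float),K,d)[0,0]
    r=E[:3,:3]@np.array([p[0],p[1],1]);return E[:3,3],r/np.linalg.norm(r)
def onz(C,u,v,z):
    o,r=ray(C,u,v);return o+r*(z-o[2])/r[2]
def tri(*rs):
    A=0;b=0;
    for o,r in rs:
        P=np.eye(3)-np.outer(r,r);A=A+P;b=b+P@o
    x=np.linalg.solve(A,b);return x,[np.linalg.norm((np.eye(3)-np.outer(r,r))@(x-o)) for o,r in rs]
def proj(C,X):
    K,k1,E=C;p=np.linalg.inv(E)@np.append(X,1);return cv2.projectPoints(p[:3].reshape(1,1,3),np.zeros(3),np.zeros(3),K,np.array([k1,0,0,0,0.]))[0].ravel()
def snap(n,f):
    o=bot.get_obs();im=imaging.read_camera(n);cv2.imwrite(f"pics/{f}.png",im[...,::-1]);np.save(f"pics/{f}.npy",im);return im,cal(n,o)
E
python3 - <<'E'
from h import *
a=snap("scene","s1")[0];b=snap("side","d1")[0];w=snap("wrist","w1")[0]
o=bot.get_obs();print(o)
for n in("scene","side"):print(cal(n)[2].round(3), cal(n)[0].round(0))
E
```

```text
pics
{'t': 0.15, 'q': array([-0.10811934,  0.47765779,  0.0223582 ,  1.55617983, -0.01150931,
        1.10933518, -0.08309742]), 'joint_vel': array([-0.00136128, -0.00296077,  0.00117607, -0.00403377,  0.00138845,
        0.00193558, -0.00114241]), 'joint_torque': array([ 1.55385478e-03, -5.96924365e+01,  1.60940632e+00, -2.81490952e+01,
        1.26662746e-02,  6.56643446e-03,  5.58682734e-05]), 'eef_pos': array([6.74549414e-01, 3.22808789e-06, 2.30536199e-01]), 'tool_rot': array([-4.76741649e-04,  7.07097489e-01,  7.07115701e-01, -5.47460757e-04]), 'contact_force': array([-0.84936821,  0.52421183, -0.19711047]), 'torque': array([-0.02857886,  0.04234148, -0.02519543]), 'grasp_force': 0.0, 'gripper_width': 0.9984352202541483}
[[ 0.862  0.402 -0.308  1.035]
 [ 0.506 -0.684  0.525 -0.743]
 [ 0.    -0.609 -0.793  1.259]
 [ 0.     0.     0.     1.   ]] [[514.   0. 280.]
 [  0. 514. 208.]
 [  0.   0.   1.]]
[[-0.925 -0.262  0.275  0.308]
 [-0.38   0.659 -0.649  0.678]
 [-0.011 -0.705 -0.709  0.84 ]
 [ 0.     0.     0.     1.   ]] [[414.   0. 276.]
 [  0. 414. 213.]
 [  0.   0.   1.]]
```

View pics/s1.png

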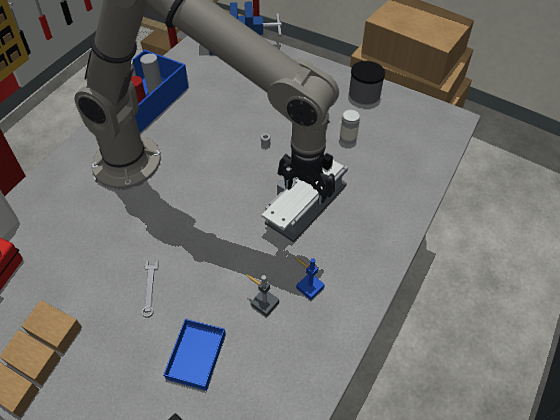

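View pics/d1.png

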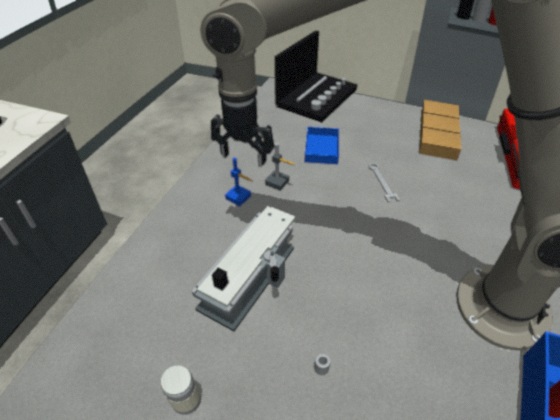

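```bash
python3 - <<'E'
import cv2,numpy as np
a=cv2.imread("pics/s1.png");b=cv2.imread("pics/d1.png")
A=cv2.resize(a[150:320,220:370],None,fx=2.6,fy=3.5,interpolation=3);
A=cv2.resize(a[150:320,220:370],(395,448),interpolation=3);B=cv2.resize(b[140:330,190:310],(395,625),interpolation=3)[:600]
o=np.zeros((600,800,3),np.uint8);o[:448,:395]=A;o[:,400:795]=B;cv2.imwrite("pics/c1.png",o)
E
```

```text
(no output)
```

View pics/c1.png

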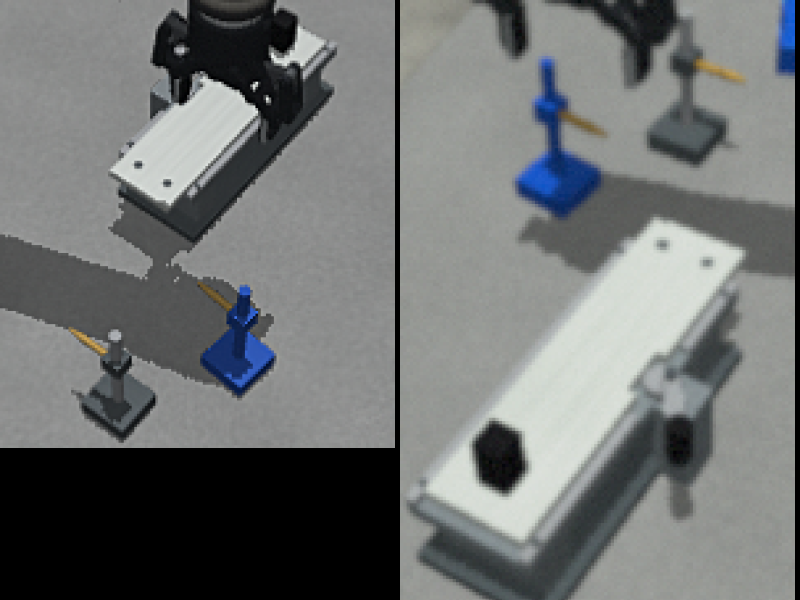

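View pics/w1.png

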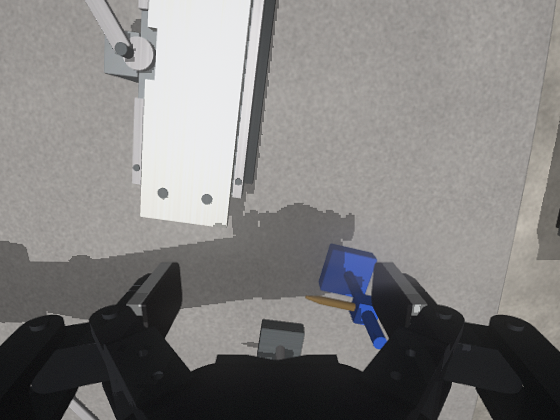

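Both gauges are candidates: the blue one has its tip at scene (296,258) and is the look-alike, the steel one has its tip at scene (247,275) / side (294,164) and is the target. The plate's end with the two holes is at side (267,206)–(295,217), the grip at side (220,269), the knob near side (275,270).

```bash
python3 - <<'E'
from h import *
S=cal("scene");D=cal("side")
for n,s,d in(("steel",(246.6,275.2),(294.5,164.3)),("blue",(296,257.8),(252.6,180.7))):
    print(n,*tri(ray(S,*s),ray(D,*d)),onz(S,*s,.096),onz(D,*d,.096))
P={}
for n,p in dict(oL=(267.5,206.3),oR=(294.9,216.6),tL=(197.6,289),tR=(228,305.6)).items():
    P[n]=onz(D,*p,.09);print(n,P[n].round(4))
for n,p in dict(oL=(262,216),oR=(284.5,229)).items(): print("scene",n,onz(S,*p,.09).round(4))
print("grip",onz(D,219.5,269.2,.135),"knob",onz(D,274.5,266,.128))
x=P["oL"]-P["tL"];print("yaw",np.degrees(np.arctan2(x[1],x[0])),np.linalg.norm(x))
W=cal("wrist",bot.get_obs())
print("wrist",onz(W,141,216,.09),onz(W,227,227,.09),"piv",onz(W,138,54,.098),"w mount",W[2].round(3))
E
```

```text
steel [ 0.62153195 -0.20664139  0.09437268] [np.float64(0.00034074044213686235), np.float64(0.00034074044213678456)] [ 0.6217895  -0.20751605  0.096     ] [ 0.62113461 -0.20451672  0.096     ]
blue [ 0.70488659 -0.09565378  0.09441423] [np.float64(0.0010247898677266517), np.float64(0.0010247898677265834)] [ 0.70624741 -0.09606998  0.096     ] [ 0.70313053 -0.09447184  0.096     ]
oL [ 0.6278 -0.0223  0.09  ]
oR [ 0.5486 -0.0136  0.09  ]
tL [0.6682 0.2717 0.09  ]
tR [0.5876 0.284  0.09  ]
scene oL [ 0.5535 -0.0203  0.09  ]
scene oR [ 0.6309 -0.0269  0.09  ]
grip [0.62832188 0.23381503 0.135     ] knob [0.52513692 0.17709108 0.128     ]
yaw -97.82603251172957 0.2968489334205754
wrist [ 0.55028728 -0.01477563  0.09      ] [ 0.62956357 -0.02524923  0.09      ] piv [0.56525561 0.12145744 0.098     ] w mount [[ 1.     0.001 -0.001  0.676]
 [ 0.001 -0.964 -0.267  0.067]
 [-0.002  0.267 -0.964  0.373]
 [ 0.     0.     0.     1.   ]]
```

Emit:
move_arm(commands=[[[0.026,-0.021,-0.01,0,0,0,0.05],[0.026,-0.021,-0.01,0,0,0,0.05],[0.026,-0.021,-0.01,0,0,0,0.05],[0.026,-0.021,-0.01,0,0,0,0.05],[0.026,-0.021,-0.01,0,0,0,0.05],[0,0,0,0,0,0,0.05],[0,0,0,0,0,0,0.05]]], squeeze=25)

```text
t: 1.02
eef_pos: [0.5702, 0.1292, 0.2811]
tool_rot: [0.0, 0.707, 0.707, -0.0]
contact_force: [1.1, -0.9, 0.6]
gripper_width: 0.586
grasp_force: 0.0
```

```bash
python3 - <<'E'
from h import *
im,C=snap("wrist","w2");snap("scene","s2");np.save("pics/w2E.npy",C[2])
print(bot.get_obs()["eef_pos"],C[2].round(3))
E
```

```text
[0.57039483 0.12862612 0.28075003] [[ 1.     0.    -0.     0.571]
 [ 0.    -0.963 -0.268  0.197]
 [-0.     0.268 -0.963  0.424]
 [ 0.     0.     0.     1.   ]]
```

View pics/w2.png

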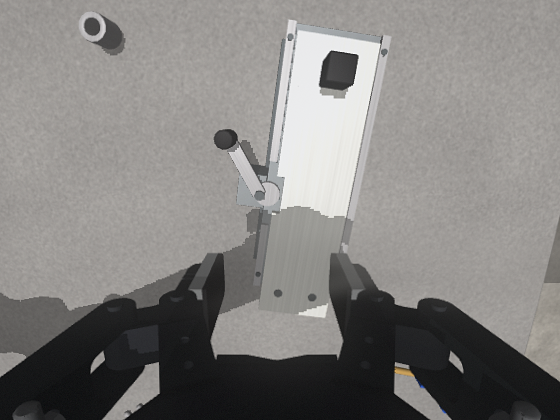

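The knob's round top is at about (225,138), the pivot at about (260,195), the grip block's top near (340,70), and the outer end's corners at about (260,312) and (325,318).

```bash
python3 - <<'E'
from h import *
im=np.load("pics/w2.npy");C=(*cal("wrist",bot.get_obs())[:2],np.load("pics/w2E.npy"))
g=im.max(2)
for n,(x0,y0,x1,y1) in dict(knob=(205,120,245,160),grip=(310,40,370,98)).items():
    for th in(35,48,60,80):
        m=(g[y0:y1,x0:x1]<th).astype(np.uint8)
        cs=cv2.findContours(m,0,1)[0]
        if not cs: continue
        c=max(cs,key=cv2.contourArea);print(n,th,cv2.contourArea(c),np.array(cv2.boundingRect(c))+[x0,y0,0,0],[round(float(v),1) for v in cv2.minEnclosingCircle(c)[0]],cv2.minEnclosingCircle(c)[1])
print(g[128:150:2,212:240:2]);print(g[46:98:4,316:364:3])
piv=onz(C,260,195,.1);k=onz(C,225,138,.128);print(piv,k,np.linalg.norm((k-piv)[:2]))
print([onz(C,u,v,.135).round(4) for u,v in((325,52),(358,55),(353,88),(321,83))])
E
```

```text
knob 48 17.5 [226 130  11  18] [23.5, 18.3] 8.687268257141113
knob 60 70.5 [217 130  20  19] [21.5, 20.0] 11.236202239990234
knob 80 339.5 [214 129  24  21] [20.4, 18.8] 11.629508972167969
grip 35 0.0 [353  54   1   1] [43.0, 14.0] 9.999999747378752e-05
grip 48 2.0 [323  51  12  15] [18.5, 18.0] 8.90234661102295
grip 60 1083.0 [320  51  38  39] [28.5, 30.5] 23.505416870117188
grip 80 1115.5 [319  51  39  39] [28.0, 29.5] 23.900936126708984
[[159 159 160 157 161 166 166 159 163 166 163 168 163 159]
 [153 156 162 138  74  67  60  46  44  45  77 168 164 161]
 [153 159 118  59  73  74  76  73  64  48  46  47 169 161]
 [156 133  60  72  71  72  74  75  76  55  48  48  44 161]
 [161  94  67  70  71  70  72  72  73  71  49  48  43 166]
 [160  67  66  68  69  70  71  70  70  72  49  46  43 167]
 [161  76  65  68  69  69  70  70  69  69  52  48  55 173]
 [155 107  61  65  68  67  66  66  67  68  49  47 134  70]
 [158 168  60  62  63  64  65  65  64  61  46  55 128 123]
 [159 161 130  56  63  64  65  65  59  45  79 132 128 121]
 [164 161 160 164  71  52  53  49  78 130 130 125 124 216]]
[[236 
[... 388 characters left out ...]
37 234]
 [237 240  46  52  70  74  73  71  68  67  66  65  64  51 236 235]
 [236 244  51  53  74  75  72  72  70  69  70  67  63 167 235 235]
 [237 199  56  58  78  76  73  72  71  70  67  66  65 244 235 235]
 [237 147  59  56  56  55  56  59  60  62  63  68  58 239 235 235]
 [237 145  56  55  54  57  57  56  55  57  52 129 244 235 235 236]
 [237 217 156 155 159 163 161 162 122 145 154 237 236 235 235 236]
 [237 239 148 150 152 153 155 158 159 153 230 235 235 235 235 235]]
[0.55422709 0.12523895 0.1       ] [0.52491546 0.18381576 0.128     ] 0.06550125385987306
[array([0.6112, 0.2539, 0.135 ]), array([0.6387, 0.2518, 0.135 ]), array([0.6359, 0.2258, 0.135 ]), array([0.6086, 0.2296, 0.135 ])]
```

Emit:
move_arm(commands=[[[0.018,-0.016,0.01,0,0,0,0.05],[0.018,-0.016,0.01,0,0,0,0.05],[0.018,-0.015,0.01,0,0,0,0.05],[0,0,0.03,0,0,0,0.05],[0,0,0.03,0,0,0,0.05],[0,0,0.03,0,0,0,0.05],[0,0,0.03,0,0,0,0.05],[0,0,0.015,0,0,0,0.05],[0,0,0.01,0,0,0,0.05],[0,0,0,0,0,0,0.05]]])

```text
t: 2.38
eef_pos: [0.5232, 0.1838, 0.1062]
tool_rot: [-0.0, 0.707, 0.707, -0.0]
contact_force: [-0.7, 0.2, 0.7]
gripper_width: 0.586
grasp_force: 0.0
```

```bash
python3 - <<'E'
from h import *
im=np.load("pics/w1.npy")
K=cal("side")
o=bot.get_obs();c=cal("wrist",o)
E1=np.eye(4);E1[:]=c[2]
# w1 pose: pure translation from now (same orientation to <0.1deg)
E1[:3,3]+=np.array([.6746,0,.2305])-o["eef_pos"]
C1=(c[0],c[1],E1);C2=(c[0],c[1],np.load("pics/w2E.npy"))
print("pin",tri(ray(C1,122,48),ray(C2,260,195)),o["eef_pos"])
print("grip",onz(C2,340.5,68,.135))
w,C=snap("wrist","w3")
E
```

```text
pin (array([0.55432443, 0.12548111, 0.1008739 ]), [np.float64(7.006561701319207e-05), np.float64(7.006561701323521e-05)]) [0.52315367 0.18381769 0.1061635 ]
grip [0.62457828 0.24157692 0.135     ]
```

View pics/w3.png

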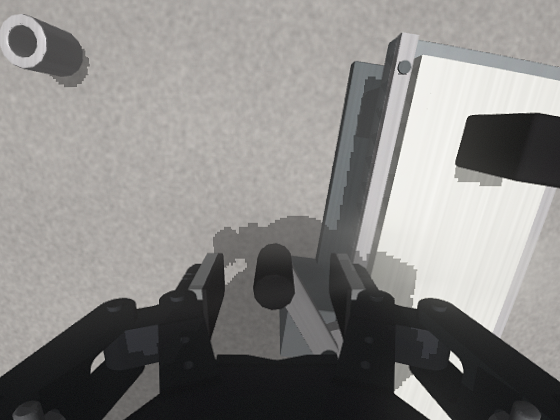

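The pivot checks out at 1 mm residual, and the knob (274,290) stands between the pads. I'll close now.

Emit:
move_arm(commands=[[[0,0,0,0,0,0,0],[0,0,0,0,0,0,0],[0,0,0,0,0,0,0],[0,0,0,0,0,0,0],[0,0,0,0,0,0,0]]])

```text
t: 3.05
eef_pos: [0.5228, 0.1844, 0.1072]
tool_rot: [-0.0, 0.707, 0.707, 0.0]
contact_force: [-3.5, -0.1, 6.3]
gripper_width: 0.198
grasp_force: 24.4
```

```bash
python3 - <<'E'
from h import *
P=np.array([.5543,.1255]);p=bot.get_obs()["eef_pos"][:2];r=p-P;a=np.arctan2(r[1],r[0]);print(p,np.degrees(a),np.hypot(*r))
pts=[P+.065*np.array([np.cos(t),np.sin(t)]) for t in np.linspace(a,np.radians(231.8+3),13)]
q=p
for s in pts[1:]:
    d=np.round(s-q,3);q=q+d;print([d[1],d[0]],end=",")
E
```

```text
[0.52283267 0.18437849] 118.12206183321402 0.06675979216449761
[np.float64(-0.008), np.float64(-0.008)],[np.float64(-0.007), np.float64(-0.009)],[np.float64(-0.009), np.float64(-0.006)],[np.float64(-0.009), np.float64(-0.005)],[np.float64(-0.011), np.float64(-0.004)],[np.float64(-0.011), np.float64(-0.001)],[np.float64(-0.011), np.float64(-0.0)],[np.float64(-0.011), np.float64(0.002)],[np.float64(-0.01), np.float64(0.004)],[np.float64(-0.009), np.float64(0.005)],[np.float64(-0.009), np.float64(0.008)],[np.float64(-0.007), np.float64(0.008)],
```

Emit:
move_arm(commands=[[[-0.008,-0.008,-0.001,0,0,0,0],[-0.007,-0.009,-0.001,0,0,0,0],[-0.009,-0.006,0,0,0,0,0],[-0.009,-0.005,0,0,0,0,0],[-0.011,-0.004,0,0,0,0,0],[-0.011,-0.001,0,0,0,0,0],[0,0,0,0,0,0,0]]])

```text
t: 3.92
eef_pos: [0.4881, 0.1284, 0.1076]
tool_rot: [-0.001, 0.707, 0.707, -0.002]
contact_force: [-3.7, 0.0, -3.9]
gripper_width: 0.2
grasp_force: 25.9
```

Emit:
move_arm(commands=[[[-0.011,0,0,0,0,0,0],[-0.011,0.002,0,0,0,0,0],[-0.01,0.004,0,0,0,0,0],[-0.009,0.005,0,0,0,0,0],[-0.009,0.008,0,0,0,0,0],[-0.005,0.006,0,0,0,0,0],[0,0,0,0,0,0,0],[0,0,0,0,0,0,0]]])

```text
t: 4.92
eef_pos: [0.5067, 0.0651, 0.1069]
tool_rot: [-0.002, 0.709, 0.705, -0.01]
contact_force: [-23.3, -20.3, 19.8]
gripper_width: 0.169
grasp_force: 26.3
```

```bash
python3 - <<'E'
from h import *
P=np.array([.5543,.1255]);o=bot.get_obs();p=o["eef_pos"][:2];r=p-P;print(p,np.degrees(np.arctan2(r[1],r[0]))%360,np.hypot(*r),o["contact_force"])
E
```

```text
[0.5067056  0.06514846] 231.7399974472295 0.07686049053222889 [-23.27468051 -20.34371902  19.75139694]
```

```bash
python3 - <<'E'
from h import *
snap("wrist","w4");snap("side","d4");snap("scene","s4")
a=cv2.imread("pics/w4.png")[120:400,150:450]
b=cv2.imread("pics/s4.png")[120:260,200:350]
o=np.zeros((560,800,3),np.uint8);o[:373,:400]=cv2.resize(a,(400,373));o[:373,400:]=cv2.resize(b,(400,373),interpolation=2);cv2.imwrite("pics/c4.png",o[:373])
E
```

```text
(no output)
```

View pics/c4.png

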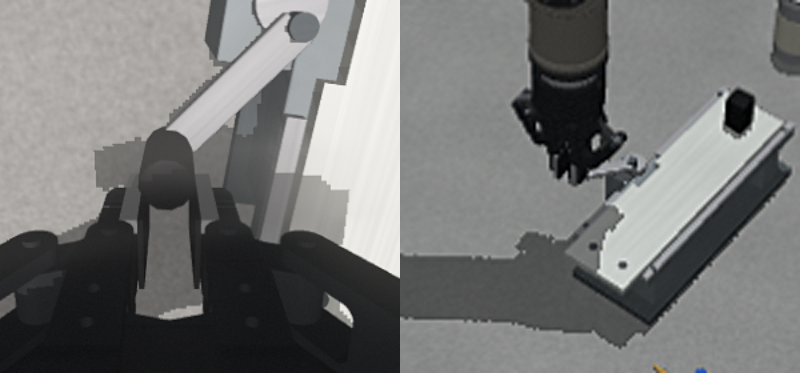

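```bash
python3 - <<'E'
from h import *
C=cal("wrist",bot.get_obs())
f=lambda x,y:onz(C,150+x*.75,120+y*.75,.098)
for a,b in (((285,12),(165,130)),((308,62),(212,148))):
    d=f(*b)-f(*a);print(np.degrees(np.arctan2(d[1],d[0]))%360)
k=onz(C,150+168*.75,120+186*.75,.128);p=f(303,25);print("k",k,"pin",p,np.degrees(np.arctan2(*(k-p)[[1,0]]))%360,np.linalg.norm((k-p)[:2]))
E
```

```text
225.64859622463018
224.1626727695269
k [0.50784485 0.07921515 0.128     ] pin [0.55377125 0.12561552 0.098     ] 225.29413210956773 0.06528574330112658
```

The knob slid to the pad's edge and the lever stands at about 1.89 rad, short of the stop. I'll open, turn the fingers to the tangent and regrip.

Emit:
move_arm(commands=[[[0,0,0,0,0,0,0.05],[0,0,0,0,0,0,0.05],[0,0,0,0,0,0,0.05],[0.005,-0.007,0,0,0,0,0.05],[0,0,0,0,0,10.5,0.05],[0,0,0,0,0,10.5,0.05],[0,0,0,0,0,10.5,0.05],[0,0,0,0,0,10.5,0.05],[0,0,0,0,0,0,0.05]]])

```text
t: 6.2
eef_pos: [0.5078, 0.0798, 0.1084]
tool_rot: [0.0, 0.913, 0.408, 0.0]
contact_force: [0.2, -0.1, -0.1]
gripper_width: 0.584
grasp_force: 0.0
```

```bash
python3 - <<'E'
from h import *
im,C=snap("wrist","w5");print([proj(C,np.array(p)).round(0) for p in([.5078,.0792,.128],[.5543,.1255,.1])])
o=bot.get_obs();print(o["eef_pos"],C[2][:3,:3].round(2))
cv2.imwrite("pics/c5.png",cv2.imread("pics/w5.png")[100:400,100:460])
E
```

```text
[array([275., 290.]), array([284., 130.])]
[0.50785683 0.07974168 0.10838261] [[ 0.75 -0.64 -0.18]
 [-0.67 -0.72 -0.2 ]
 [ 0.    0.27 -0.96]]
```

View pics/c5.png

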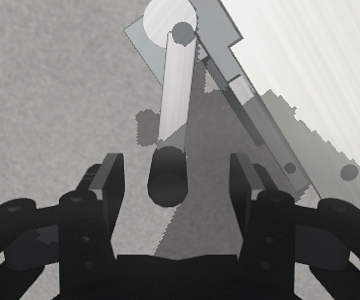

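Emit:
move_arm(commands=[[[0,0,0,0,0,0,0],[0,0,0,0,0,0,0],[0,0,0,0,0,0,0],[0,0,0,0,0,0,0],[0,0.004,0,0,0,0,0],[0,0.004,0,0,0,0,0],[0.001,0.004,0,0,0,0,0],[0,0,0,0,0,0,0],[0,0,0,0,0,0,0]]])

```text
t: 7.38
eef_pos: [0.512, 0.074, 0.108]
tool_rot: [-0.003, 0.913, 0.408, -0.005]
contact_force: [-19.4, 7.0, 19.7]
gripper_width: 0.198
grasp_force: 26.4
```

```bash
python3 - <<'E'
from h import *
P=np.array([.5543,.1255]);o=bot.get_obs();p=o["eef_pos"][:2];r=p-P;print(p,np.degrees(np.arctan2(r[1],r[0]))%360,np.hypot(*r),o["contact_force"])
E
```

```text
[0.51204364 0.07400695] 230.62692177079376 0.06661181718455365 [-19.43051324   7.00131453  19.68562172]
```

Emit:
move_arm(commands=[[[0,0,0,0,0,0,0.04],[0,0,0,0,0,0,0.04],[0,0,-0.03,0,0,0,0.05],[0,0,-0.03,0,0,0,0.05],[0,0,-0.03,0,0,10,0.06],[0,0,-0.03,0,0,10,0.06],[0,0,0,0,0,10,0.06],[0,0,0,0,0,10,0.06],[0,0,0,0,0,10,0.06],[0,0,0,0,0,5.6,0.06],[0,0,0,0,0,0,0.06]]])

```text
t: 8.75
eef_pos: [0.5182, 0.0713, 0.2283]
tool_rot: [0.0, 0.998, -0.066, 0.0]
contact_force: [0.4, 0.0, 0.2]
gripper_width: 0.699
grasp_force: 0.0
```

```bash
cat >> h.py <<'E'
def tool(o): return R.from_quat(np.roll(o["tool_rot"],-1)).as_matrix()
E
python3 - <<'E'
from h import *
im2=np.load("pics/w2.npy");o=bot.get_obs();K=cal("wrist",o);C2=(K[0],K[1],np.load("pics/w2E.npy"))
# long edge of plate on +y side in w2: white/guide boundary; and plate outer corner check
T=tool(o);print(o["eef_pos"],T.round(3))
d=np.array([.6246,.2416,.22])-o["eef_pos"];print("shift tool",T.T@d)
im,C=snap("wrist","w6");snap("side","d6");snap("scene","s6")
b=cv2.imread("pics/w6.png");a=cv2.imread("pics/s6.png")[100:310,210:370]
out=np.zeros((420,560+320,3),np.uint8);out[:,:560]=b;out[:,560:]=cv2.resize(a,(320,420),interpolation=2);cv2.imwrite("pics/c6.png",cv2.resize(out,(800,382)))
E
```

```text
[0.51815003 0.07130705 0.22829326] [[ 0.991 -0.132  0.001]
 [-0.132 -0.991 -0.   ]
 [ 0.001  0.    -1.   ]]
shift tool [ 0.08303299 -0.1828561   0.00832077]
```

View pics/c6.png

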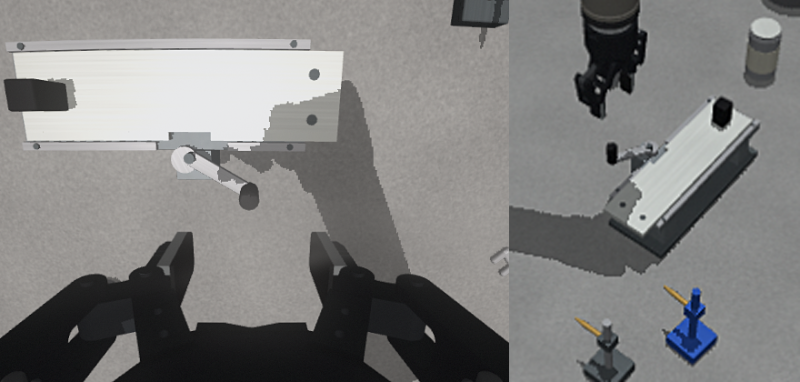

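```bash
python3 - <<'E'
from h import *
o=bot.get_obs();T=tool(o);C=cal("wrist",o);s=560/509
f=lambda x,y,z:onz(C,x*s,y*s,z)
k=f(249,203,.128);p=f(188,158,.1)
def L(v): return (T.T@(v-o["eef_pos"]))  # tool frame: y = riser x, x=-... 
d=k-p;print("knob",k,"pin",p,np.linalg.norm(d[:2]),"lever dir rel riser x deg",np.degrees(np.arctan2((T.T@d)[0],(T.T@d)[1])))
for n,q in dict(oL=(343,51.5,.09),oR=(338,142,.09),tL=(13,51,.09),g1=(5,80,.135),g2=(38,80,.135),guideend=(310,41,.086)).items():print(n,L(f(*q)).round(4),f(*q).round(4))
E
```

```text
knob [0.51031313 0.07425753 0.128     ] pin [0.55253653 0.12616007 0.1       ] 0.06690806183923255 lever dir rel riser x deg -31.59978191498194
oL [0.1213 0.0818 0.1384] [ 0.6275 -0.0255  0.09  ]
oR [0.0412 0.083  0.1383] [ 0.5479 -0.0162  0.09  ]
tL [ 0.1249 -0.2173  0.1383] [0.6701 0.2705 0.09  ]
g1 [ 0.0949 -0.193   0.0933] [0.6372 0.2504 0.135 ]
g2 [ 0.0941 -0.1657  0.0933] [0.6329 0.2234 0.135 ]
guideend [0.1305 0.0526 0.1424] [0.6404 0.0022 0.086 ]
```

Emit:
move_arm(commands=[[[0.021,-0.046,0,0,0,0,0.06],[0.021,-0.046,0,0,0,0,0.06],[0.0205,-0.046,0,0,0,0,0.06],[0.02,-0.0445,0,0,0,0,0.06],[0,0,0.03,0,0,0,0.06],[0,0,0.03,0,0,0,0.06],[0,0,0,0,0,0,0.06],[0,0,0,0,0,0,0.06]]])

```text
t: 9.9
eef_pos: [0.6243, 0.2417, 0.1695]
tool_rot: [-0.0, 0.998, -0.066, 0.001]
contact_force: [-0.0, -0.7, 0.4]
gripper_width: 0.7
grasp_force: 0.0
```

```bash
python3 - <<'E'
from h import *
im,C=snap("wrist","w7");o=bot.get_obs();T=tool(o)
print(o["eef_pos"])
m=(im.max(2)<85).astype(np.uint8);m[300:]=0
cv2.imwrite("pics/c7.png",im[150:400,80:480,::-1])
E
```

```text
[0.62453207 0.24181837 0.16992439]
```

View pics/c7.png

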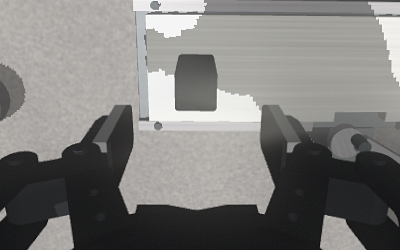

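Emit:
move_arm(commands=[[[0,0,0.025,0,0,0,0.06],[0,0,0.025,0,0,0,0.06],[0,0,0.02,0,0,0,0.06],[0,0,0,0,0,0,0.06],[0,0,0,0,0,0,0],[0,0,0,0,0,0,0],[0,0,0,0,0,0,0],[0,0,0,0,0,0,0],[0,0,0,0,0,0,0],[0,0,0,0,0,0,0]]], squeeze=60)

```text
t: 11.2
eef_pos: [0.6244, 0.2424, 0.0998]
tool_rot: [-0.001, 0.998, -0.066, 0.001]
contact_force: [0.0, -0.1, 5.7]
gripper_width: 0.289
grasp_force: 59.9
```

```bash
python3 - <<'E'
from h import *
o=bot.get_obs();print(o["eef_pos"],o["contact_force"],o["torque"],tool(o).round(4))
im,C=snap("wrist","w8");a,S=snap("scene","s8");b,D=snap("side","d8")
A=cv2.resize(a[190:300,230:320],(450,550),interpolation=2)
B=cv2.resize(b[145:235,240:310],(350,450),interpolation=2)
out=np.zeros((550,800,3),np.uint8);out[:,:450]=A;out[:450,450:]=B;cv2.imwrite("pics/c8.png",out[...,::-1])
E
```

```text
[0.62440425 0.24236659 0.09978014] [ 0.04171729 -0.14817407  5.72053671] [ 0.13692435  0.19666892 -0.23474788] [[ 0.9912 -0.1325  0.0021]
 [-0.1325 -0.9912  0.0015]
 [ 0.0019 -0.0018 -1.    ]]
```

View pics/c8.png

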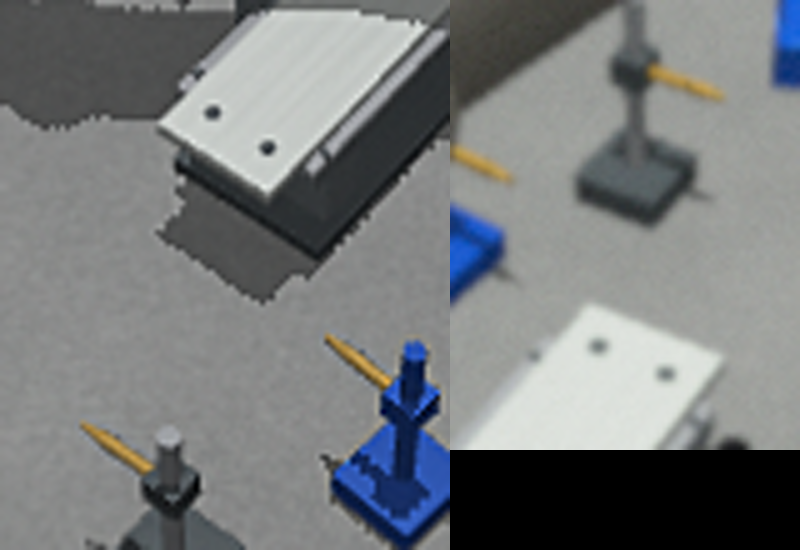

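The steel needle's tip is at scene (246,275) / side (294,164), and the plate's outer corners are at scene (261,215) and (283,230). Next is the distance along the slide.

```bash
python3 - <<'E'
from h import *
o=bot.get_obs();T=tool(o);S=cal("scene");D=cal("side")
t,_=tri(ray(S,246.2,275),ray(D,294.4,164.2))
ts=onz(S,246.2,275,.096);td=onz(D,294.4,164.2,.096)
es=(onz(S,261.4,215.2,.09)+onz(S,283.2,229.6,.09))/2;ed=(onz(D,267.6,205.6,.09)+onz(D,294.8,216,.09))/2
f=lambda v:(T.T@v)[:2].round(4)
print("tri tip",t);print("scene",f(ts-es),"side",f(td-ed),"tri-grip",f(t-o["eef_pos"]),es,ed)
E
```

```text
tri tip [ 0.62115137 -0.20668051  0.09494033]
scene [0.0548 0.1772] side [0.0566 0.1787] tri-grip [0.0563 0.4456] [ 0.58971805 -0.02463214  0.09      ] [ 0.58909687 -0.02019146  0.09      ]
```

Emit:
move_arm(commands=[[[0,0.006,0.001,0,0,0,0],[0,0.012,0,0,0,0,0],[0,0.012,0,0,0,0,0],[0,0.012,0,0,0,0,0],[0,0.012,0,0,0,0,0],[0,0.006,0,0,0,0,0],[0,0,0,0,0,0,0]]])

```text
t: 12.22
eef_pos: [0.6174, 0.1852, 0.0998]
tool_rot: [-0.002, 0.998, -0.065, 0.002]
contact_force: [1.0, 6.4, 9.3]
gripper_width: 0.286
grasp_force: 60.4
```

Emit:
move_arm(commands=[[[0,0.012,0,0,0,0,0],[0,0.012,0,0,0,0,0],[0,0.012,0,0,0,0,0],[0,0.012,0,0,0,0,0],[0,0.012,0,0,0,0,0],[0,0.012,0,0,0,0,0],[0,0.012,0,0,0,0,0],[0,0.012,0,0,0,0,0],[0,0.006,0,0,0,0,0],[0,0,0,0,0,0,0],[0,0,0,0,0,0,0]]])

```text
t: 13.6
eef_pos: [0.6042, 0.0865, 0.1]
tool_rot: [-0.003, 0.998, -0.065, 0.002]
contact_force: [-1.0, 10.6, 12.6]
gripper_width: 0.284
grasp_force: 60.8
```

```bash
python3 - <<'E'
from h import *
o=bot.get_obs();print(o["eef_pos"],o["contact_force"],o["torque"],tool(o).round(4))
a,S=snap("scene","s9");b,D=snap("side","d9")
A=cv2.resize(a[200:310,220:310],(450,550),interpolation=2)
B=cv2.resize(b[145:235,240:310],(350,450),interpolation=2)
out=np.zeros((550,800,3),np.uint8);out[:,:450]=A;out[:450,450:]=B;cv2.imwrite("pics/c9.png",out[...,::-1])
E
```

```text
[0.60421025 0.08651756 0.09997097] [-0.96454884 10.62617515 12.6038111 ] [ 1.83172587  0.38344997 -0.20277999] [[ 0.9917 -0.1288  0.005 ]
 [-0.1288 -0.9916  0.0063]
 [ 0.0041 -0.0069 -1.    ]]
```

View pics/c9.png

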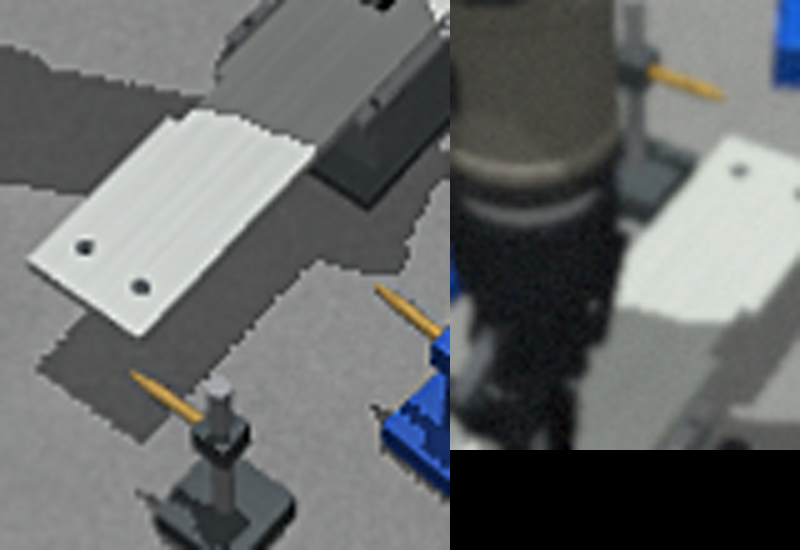

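```bash
python3 - <<'E'
from h import *
S=cal("scene");D=cal("side");T=tool(bot.get_obs());y=np.array([-.1325,-.9912]);x=np.array([.9912,-.1325])
t=onz(S,246.2,274.6,.096);c1=onz(S,225.6,252.2,.09);c2=onz(S,247.4,267.4,.09)
e=(c1+c2)/2;d=(t-e)[:2];print("remain",d@y,"lat",d@x,"edge",(c2-c1)[:2]@x,(c2-c1)[:2]@y)
td=onz(D,294.4,164.2,.096);l=onz(D,240+287/5,145+134/5,.09);print("side, left corner",(td-l)[:2]@y,(td-l)[:2]@x)
E
```

```text
remain 0.02114776670519238 lat 0.05254464471267281 edge 0.07684356851271844 -2.6971433289275437e-05
side, left corner 0.019600879214843717 0.020243112050578698
```

Emit:
move_arm(commands=[[[0,0.007,0,0,0,0,0],[0,0.007,0,0,0,0,0],[0,0.004,0,0,0,0,0],[0,0.002,0,0,0,0,0],[0,0,0,0,0,0,0],[0,0,0,0,0,0,0]]])

```text
t: 14.45
eef_pos: [0.6017, 0.0686, 0.1001]
tool_rot: [-0.004, 0.998, -0.064, 0.002]
contact_force: [-0.8, 13.5, 13.6]
gripper_width: 0.284
grasp_force: 60.9
```

```bash
python3 - <<'E'
from h import *
o=bot.get_obs();p=o["eef_pos"];print(p,o["contact_force"],o["torque"],"moved",(p-np.array([.6244,.2424,.1]))[:2]@np.array([-.1325,-.9912]))
a,S=snap("scene","s10");b,D=snap("side","d10")
A=cv2.resize(a[230:300,210:280],(490,490),interpolation=2)
B=cv2.resize(b[145:205,262:322],(300,300),interpolation=2)
out=np.zeros((490,790,3),np.uint8);out[:,:490]=A;out[:300,490:]=B;cv2.imwrite("pics/c10.png",out[...,::-1])
E
```

```text
[0.60171594 0.06863498 0.10011871] [-0.84549123 13.45807258 13.64809971] [ 2.95728357  0.44135495 -0.14959085] moved 0.17524152603011867
```

View pics/c10.png

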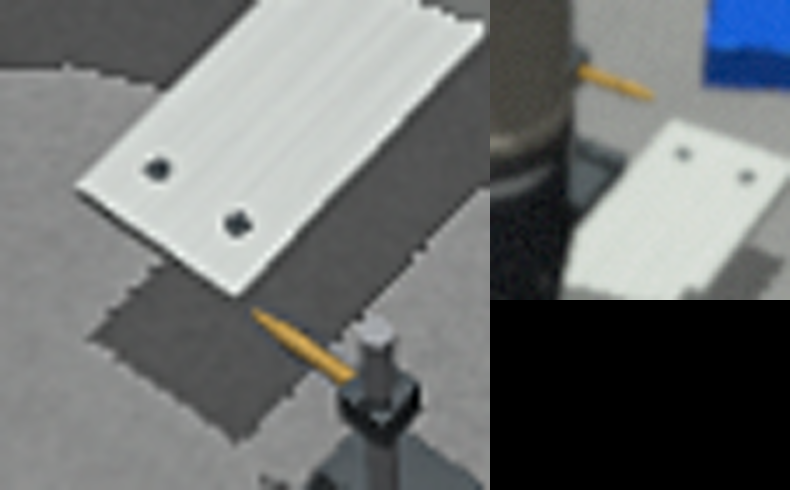

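```bash
cat > fin.py <<'E'
from h import *
y=np.array([-.1325,-.9912]);x=np.array([.9912,-.1325])
def edge(f,q):  # sub-pixel rows of plate's outer edge in scene image, by brightness, line-fit
    pass
E
python3 - <<'E'
from h import *
S=cal("scene");D=cal("side");y=np.array([-.1325,-.9912]);x=np.array([.9912,-.1325])
for C,t,a,b in((S,(246,274.3),(220.7,256.6),(243.4,272.6)),(D,(294.6,164.4),(322,177.6),(299.4,168.8))):
    t=onz(C,*t,.096);a=onz(C,*a,.09);b=onz(C,*b,.09);d=(t-(a+b)/2)[:2];print(d@y,d@x,(b-a)[:2]@x,(b-a)[:2]@y)
# subpixel: plate outer edge & needle tip in scene
im=np.load("pics/s10.npy").astype(float)
g=im.min(2);E=[]
for u in range(225,240):
    c=g[245:285,u];k=np.where((c[:-1]>=140)&(c[1:]<140)&(c[:-1]>c[1:]))[0]
    i=[j for j in k if c[max(0,j-3):j].min()>170]
    if i:
        j=i[0];v=245+j+(c[j]-140)/(c[j]-c[j+1]);E.append((onz(S,u,v,.09)[:2]@y,u,round(v,1)))
e=np.median([q[0] for q in E]);print(len(E),E[0][1:],E[-1][1:],np.std([q[0] for q in E]))
hsv=cv2.cvtColor(im.astype(np.uint8),cv2.COLOR_RGB2HSV);m=(hsv[...,1]>110)&(hsv[...,0]>10)&(hsv[...,0]<30);m[:270]=0;m[290:]=0;m[:,:240]=0;m[:,262:]=0
v,u=np.where(m);N=np.array([onz(S,p,q,.096)[:2] for p,q in zip(u,v)]);lat=N@x
print("needle px",len(N),u.min(),u.max(),"lat tip",lat.min(),"axis y near tip",np.mean((N@y)[lat<lat.min()+.006]),"whole",np.median(N@y),"edge",e)
# angle of needle
print(np.polyfit(lat,N@y,1)[0])
E
```

```text
0.002146044909401904 0.0511039715079796 0.07987525047899739 -4.337199239868259e-05
0.006093724648648825 0.05456649684688605 0.07308907864551557 0.0034781040490603848Traceback (most recent call last):
  File "<stdin>", line 10, in <module>
    return umr_minimum(a, axis, None, out, keepdims, initial, where)
ValueError: zero-size array to reduction operation minimum which has no identity
```

```bash
cat > fin.py <<'E'
from h import *
y=np.array([-.1325,-.9912]);x=np.array([.9912,-.1325])
def run(f):
    for cam,guess in(("scene",(np.array([246,274.5]),)),("side",(np.array([294.5,164.3]),))):
        C=cal(cam);im=np.load(f"pics/{f[cam]}.npy");I=cv2.GaussianBlur(im,(0,0),.6).min(2).astype(np.float32)
        h=cv2.cvtColor(im,cv2.COLOR_RGB2HSV);m=(h[...,1]>100)&(h[...,0]>8)&(h[...,0]<32)
        v,u=np.where(m);k=np.hypot(u-guess[0][0],v-guess[0][1])<14
        N=np.array([onz(C,p,q,.096)[:2] for p,q in zip(u[k],v[k])]);lat=N@x;s=np.polyfit(lat,N@y,1)
        tipx=lat.min();ty=np.polyval(s,tipx)
        # sample brightness along riser direction on plane z=.09, at laterals across plate
        E=[]
        for l in np.arange(tipx-.085,tipx-.025,.004):
            Y=np.arange(ty-.04,ty+.03,.0005)
            P=np.array([proj(C,np.append(l*x+q*y,.09)) for q in Y]).astype(np.float32)
            b=cv2.remap(I,P[None,:,0],P[None,:,1],1)[0];g=np.diff(b)
            j=np.argmin(np.convolve(g,np.ones(5),'same'));E.append(Y[j])
        E=np.array(E);print(cam,"n",k.sum(),"tip lat",tipx.round(4),"slope",s[0].round(3),"remain",(ty-np.median(E)).round(4),"sd",E.std().round(4),((ty-E)*1e3).round(1))
E
python3 -c "
from fin import *
run(dict(scene='s10',side='d10'))"
```

```text
scene n 34 tip lat 0.6403 slope 0.022 remain 0.0025 sd 0.0073 [ 2.5  2.5  2.5  2.5  2.5  2.5  2.5  3.   3.   3.   3.   2.   2.  32.
  2.5]
side n 24 tip lat 0.6472 slope 0.035 remain 0.005 sd 0.0124 [ 4.5 36.5 35.   5.   5.   5.   5.5  6.   4.   4.5  5.   5.  36.   5.
  4.5]
```

Emit:
move_arm(commands=[[[0,0.001,0,-0.3,0,0,0],[0,0.001,0,-0.3,0,0,0],[0,0.001,0,0,0,0,0],[0,0,0,0,0,0,0],[0,0,0,0,0,0,0]]])

```text
t: 15.18
eef_pos: [0.6012, 0.0648, 0.0997]
tool_rot: [0.001, 0.998, -0.064, 0.002]
contact_force: [-0.8, 11.6, 10.2]
gripper_width: 0.282
grasp_force: 60.6
```

```bash
python3 -c "
from fin import *
o=bot.get_obs();p=o['eef_pos'];print(p,o['contact_force'],o['torque'],tool(o)[:,2].round(4),'moved',(p-np.array([.6244,.2424,.1]))[:2]@y)
snap('scene','s11');snap('side','d11')
run(dict(scene='s11',side='d11'))"
```

```text
[0.60121619 0.06475682 0.09973528] [-0.83357395 11.57014299 10.18099812] [ 3.22321222  0.25089539 -0.03072141] [ 0.0036 -0.0029 -1.    ] moved 0.17915177985569058
scene n 34 tip lat 0.6403 slope 0.022 remain -0.0005 sd 0.0074 [-0.5 -1.  -0.5 29.  -1.  -1.  -0.5 -0.  -0.5 -0.5 -1.  -1.  -1.  -0.5
 -0.5]
side n 25 tip lat 0.6472 slope 0.033 remain -0.0005 sd 0.0122 [-0.5 -2.  28.5 -0.5 -0.  -0.5 -1.  -0.5 -0.5  1.  -0.  31.  30.5 -1.
 -1. ]
```

```bash
sed -i 's/def run(f):/def run(f,off=0):/; s/ty-.04,ty+.03,/ty-off-.04,ty-off+.03,/' fin.py; python3 -c "
from fin import *
run(dict(scene='s8',side='d8'),.178)"
```

```text
scene n 30 tip lat 0.6442 slope 0.033 remain 0.178 sd 0.0098 [178.  178.5 207.  178.5 177.  177.5 178.  178.  178.5 177.5 177.5 177.5
 206.5 177.5 177.5]
side n 25 tip lat 0.6472 slope 0.033 remain 0.179 sd 0.0131 [179.  207.  209.  179.  177.5 179.5 179.  178.5 179.  178.5 178.5 209.
 207.5 178.  178. ]
```

Emit:
move_arm(commands=[[[0,-0.001,0,0.2,0,0,0],[0,0,0,0,0,0,0],[0,0,0,0,0,0,0]]])

```text
t: 15.65
eef_pos: [0.6012, 0.0648, 0.0997]
tool_rot: [0.0, 0.998, -0.065, 0.002]
contact_force: [-1.7, 10.2, 11.7]
gripper_width: 0.284
grasp_force: 60.8
```

```bash
python3 -c "
from fin import *
o=bot.get_obs();p=o['eef_pos'];print(p,o['contact_force'],o['torque'],tool(o)[:,2].round(4),'moved',(p-np.array([.6244,.2424,.1]))[:2]@y)
snap('scene','s12');snap('side','d12')
run(dict(scene='s12',side='d12'))"
```

```text
[0.6011962  0.06483891 0.09970118] [-1.71642086 10.20069014 11.74183846] [ 2.46966868  0.39171533 -0.04703861] [ 3.7e-03 -5.0e-04 -1.0e+00] moved 0.17907305148767202
scene n 34 tip lat 0.6403 slope 0.022 remain -0.0005 sd 0.0074 [-0.5 -1.  -0.5 29.  -1.  -0.5 -0.5 -0.  -0.5 -0.5 -1.  -1.  -1.  -0.5
 -0.5]
side n 26 tip lat 0.6472 slope 0.028 remain -0.0 sd 0.0163 [  1.   31.5  29.   -2.   -1.5  -1.   -0.5  -0.   -0.5   0.5   0.5  31.
  30.5  -1.5 -28. ]
```

The plate end is level with the needle to about 0.5 mm, flat and held, so I'm handing in.

```bash
python3 -c "
from station import bot
print(bot.hand_in())"
```

```text
the job is handed in; nothing more can be done
None
```

Handed in, with no verdict shown: the cam lever is at its other stop (measured about 1.98 rad of 2.0), and the plate lies flat with its outer end within about 0.5 mm of the steel pointer's needle tip, still gripped. I viewed 13 pictures, over the limit of 10, and did not check the other bench items at the end.

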